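Feed a beaker rack past a sprung gate into the cooling bay

TASK

Press the pedal of the chute's sprung gate down with one fingertip and keep it down while the other finger pushes the rack of copper beakers by its backboard along the chute, past the gate and into the bay behind it, without the gate ever touching the rack. Then let go, so that the gate falls shut behind the rack. Push only: do not lift the rack or take out or tip the beakers, and leave the other things on the table where they are.

Things in the scene. Friction and masses are not known exactly. Their poses are not given: they have to be found in the camera images.
- chute: Open-topped dark steel chute fixed on the table. Origin on the table right under the gate's hinge line, at the gate's tongue. Its +x is the pushing direction (roughly the robot's -y, turned up to 20 degrees either way), +y the pedal side (away from the robot), z up. Floor plate 4 mm thick, x -195 to +130 mm, open at the -x end.
- channel (a point): A point on the chute's floor at chute x 0, y -47 mm: the channel's centre line at the gate. The channel is 86 mm wide (chute y -90 to -4 mm). The gate-side wall (y -4 to +4 mm) is 40 mm high, the other (y -98 to -90 mm) 32 mm. The end stop, 32 mm high, has its inner face at chute x +122 mm.
- gate (a joint): The hinged gate, rad: 0 shut, 0.87 fully open (hard stop). One rigid steel piece on a level shaft: a long pedal on the chute's +y side, a short tongue barring the channel on the -y side. Pressing the pedal down lifts the tongue, which clears the rack from about 0.5 rad. A spring shuts it when the pedal is let go; it takes 2 to 8 N at a fingertip.
- hinge (a point): A point on the hinge line, at the tongue, 50 mm above the table. The 8 mm shaft runs along the chute's x on top of the gate-side wall (chute y 0), held by two posts, 12 x 8 mm, 58 mm high, at chute x -185 and +48 mm. The fingers straddle this wall, one over the pedal, one in the channel.
- pedal (a point): Middle of the pedal's upper face: a flat plate 205 mm long (chute x -172 to +33 mm), 4 to 50 mm out from the hinge line. Press it anywhere and slide along it. Shut it leans 25 degrees up outwards (outer edge 71 mm above the table); fully down 25 degrees down outwards (upper face 45 mm above the table at chute y +15 mm, 38 mm at y +30 mm).
- tongue_tip (a point): End of the tongue, 40 mm from the hinge line; the tongue is 10 mm wide along the chute's x, centred on x 0. Shut it points 45 degrees down into the channel (tip at chute y -28 mm, 20 mm above the table); fully open 5 degrees up (tip at y -40 mm, the tongue 45 to 66 mm above the table).
- rack: Wooden rack in the channel before the gate, 90 mm long (its x, the pushing direction) x 82 mm wide, walls 30 mm high, four pockets. Origin at the centre of its underside; axes as the chute's. Two beakers stand in the -y pockets; short copper ferrules fixed in the +y pockets stay below the rim, so that only this low half goes under the gate. 0.35 to 0.65 kg in all.
- backboard (a point): Middle of the rear face (facing -x, the entry) of the rack's backboard, 37 mm above the rack's underside, where a finger pushes. The board is 4 mm thick, stands on the -y half of the rack's rear end only (rack y -41 to 0 mm) and is 66 mm high (top 70 mm above the table). This face is the rear end of the rack, 45 mm behind its centre.
- beaker0: Copper beaker, 30 mm wide, 55 mm high, loose and upright in the rack's rear -y pocket; its rim is about 63 mm above the table. Origin at the centre of its underside.
- beaker1: The same, in the rack's front -y pocket.
- mug: Bystander, to be left alone: a copper mug with a handle, 72 mm wide, 75 mm high, standing beyond the chute's pedal side. Origin on the table.
- hammer: Bystander, to be left alone: a hammer lying on the table beyond the pedal side, towards the end-stop end. Origin on the table.
- tin: Bystander, to be left alone: a steel can, 66 mm wide, 85 mm high, standing on the robot's side of the chute. Origin on the table.
- wrench: Bystander, to be left alone: a 160 mm wrench lying on the robot's side of the chute. Origin on the table.
- bowl: Bystander, to be left alone: a copper bowl, 110 mm wide, 45 mm high, beyond the chute's open entry end. Origin on the table.
- spare: Bystander, to be left alone: a spare copper beaker, 30 mm wide, 55 mm high, standing on the table near the chute's entry. Origin on the table.
- swage: Bystander, to be left alone: a 70 x 70 x 45 mm steel block on the table beyond the chute's end stop. Origin on the table.
Mind the look-alikes: they are no part of the job. Leave any green or turquoise look-alike of the rack alone.

How it is judged:
By the outcome, as a careful person would: the job done as asked, in the order asked, and still so for the second after the job is handed in, with the robot touching nothing.
It also fails if it takes over 35 s, if anything falls off the work surface, if the arm or the gripper's body presses on something with over 40 N, if the wrist force passes 120 N, or if a joint passes its speed limit or range.

ROBOT

A 6-joint arm with a two-finger parallel gripper is mounted at the origin on the work surface. World frame = base frame: x ahead of the robot, y to its left, z up, the work surface at z = 0. Lengths are in m, angles in rad, forces in N, time in s.
With the tool pointing down it reaches from about 0.25 to 0.8 m from the base axis. Payload 3.9 kg.
Tool frame: the origin (TCP) lies at the very end of the fingers, on their centre line; the grasp point (between the pads) lies 19 mm behind it; z points along the fingers, x is the direction in which the jaws open and shut, and the axes are right-handed (so a half turn about z gives the same grasp; the last joint's range is limited). The gripper opens to 85 mm and grips with 20 to 120 N. Pads are 22 mm wide; open, the fingers measure 114 mm over their backs; the gripper's body (76 mm by 85 mm) begins 54 mm behind the grasp point. The pads swing forward as they close: fully open they stand 13 mm farther back than shut.
Start: joints at [-1.3, 0.26, -0.138, 1.173, 0, 1.571], TCP at [0.14, -0.506, 0.231] pointing down, gripper open.
Joint ranges: [-2.78, 2.78], [-0.83, 1.72], [-1.28, 1.37], [-1.9, 2.12], [-1.57, 1.48], [-3.14, 3.14]. Speed limits (rad/s): [2.57, 2.57, 3.14, 3.14, 3.14, 3.14].

INTERFACE

Orientations are given as a unit quaternion [w, x, y, z].
In Python, from workcell import bot, cams gives the robot as it stands.
- The arm moves only by the tool move_arm, never from a script. Its argument "targets" is a list of rows, each a list of 2 entries, a list of its own where there are three numbers: the shift along the tool's x, y, z in cm, then the turn, a rotation vector about the tool's x, y, z in rad. In form: [[[tx, ty, tz], [ax, ay, az]], ...]. A call has 1 to 20 rows; each row is the pose to reach, as a shift and turn from the pose measured when the call began, along the tool's axes at that moment; what a row does not reach only later rows make up. A row lasts 1/10 s, in which the tool goes at most 50 mm and 8.59 degrees, less where a joint would pass 70% of its speed; a pose out of reach is approached as far as the arm can. A call with a gripper value outside its range is refused whole. "jaw" is the opening, from 0 (shut) to 1 (fully open), set as the call begins (left out, the last holds). The fingers move at their own pace and stop on an object; "force" is the grip in N (left out, the last holds). Time passes only in rows, so rows that repeat a pose let the fingers close. It gives the time, the measured TCP pose, the force and the opening at its end, in the units of the state.
- bot.observe(): the state, without advancing time (a new reading comes with each control period).
- cams.get_image(name): name is "side" or "top" or "wrist"; returns a dict with "image" (384x512x3 uint8, blue, green, red), "fx", "fy", "cx", "cy" (pixels), "R" (3x3) and "t" (3): a world point X has camera coordinates R X + t. Camera axes: x right, y down, z forward; pixel columns grow to the right and rows downward; lengths in m; the calibration is good to about 2 mm. The wrist camera is an equidistant fisheye: a pixel r from the principal point sees the ray r / f radians off the axis. A picture is of the moment at which its call begins. There is no depth.
- bot.job_done(): hands the job in, once; it reports no verdict.
The state is a dict: "t": time; "q": joint angles; "joint_vel": joint speeds; "joint_efforts": joint torques, N m; "tcp_pos": TCP position; "tool_rot": TCP orientation; "ft_force": force on the tool from outside, world axes, zero at the start; "torque": the same for the moment, N m; "width": finger opening in m.
Only numpy, scipy, OpenCV 4.12 (cv2) and the standard library are available. Lean on these libraries where they do the work, as an engineer would, in place of code of your own. Each camera call takes 0.05 s, during which the arm holds its last target. There are 200 camera calls.

## Working session

There is one attempt and no reset: what is moved stays moved. The work goes in short steps, Python scripts to look and compute and a tool call to move; the robot and the scene stay as the last step left them, time stands still between calls to the robot, and variables do not carry over. Pictures are saved under pics/ and viewed, about 8 in all and at most 12, crops included, and the job is handed in when it is done.

Besides the shell and the picture viewer there is one more tool, called after "Request:" in YAML: its name, and indented under it one key for each argument. move_arm: Moves the arm, as the interface text tells. Its arguments: {"type":"object","properties":{"targets":{"type":"array"},"jaw":{"type":"number"},"force":{"type":"number"}},"required":["targets"]}

```bash
mkdir -p pics
python3 - <<'E'
from workcell import bot,cams
import cv2,pickle
o=bot.observe();print({k:o[k] for k in('t','tcp_pos','tool_rot','ft_force','width')})
d={n:cams.get_image(n) for n in('top','side','wrist')}
pickle.dump(d,open('im0.pkl','wb'))
for n in d:
    c=d[n];print(n,c['fx'],c['cx'],c['cy'],c['R'],c['t'])
    cv2.imwrite(f'pics/{n}0.png',cv2.resize(c['image'],(800,600)))
E
```

```text
{'t': 0.0, 'tcp_pos': array([ 0.14025614, -0.50520952,  0.23045379]), 'tool_rot': array([-6.05192655e-04,  7.96075117e-01, -6.05197015e-01, -7.84055685e-04]), 'ft_force': array([-0.94777997, -0.27620573,  0.20363598]), 'width': 0.08556649183110003}
top 476.7129356658895 258.44608509683206 193.49069448108608 [[ 0.02139833 -0.99954886  0.02107566]
 [-0.98420079 -0.02476631 -0.17531524]
 [ 0.17575811 -0.01699123 -0.98428674]] [0.0489381  0.56373998 1.05616418]
side 448.218788132562 255.07795225927532 187.17267751275543 [[-0.93742943 -0.34801483  0.01057094]
 [-0.20258503  0.52049722 -0.82948294]
 [ 0.28317022 -0.77972324 -0.558432  ]] [0.56671149 0.10934743 1.06567866]
wrist 297.3186396354542 263.2675640828376 185.73571124441943 [[ 0.26814623 -0.96337504 -0.00247764]
 [-0.909803   -0.25407899  0.32818039]
 [-0.31679031 -0.08574617 -0.94461182]] [-0.5244774  -0.044288    0.38178611]
```

View pics/top0.png

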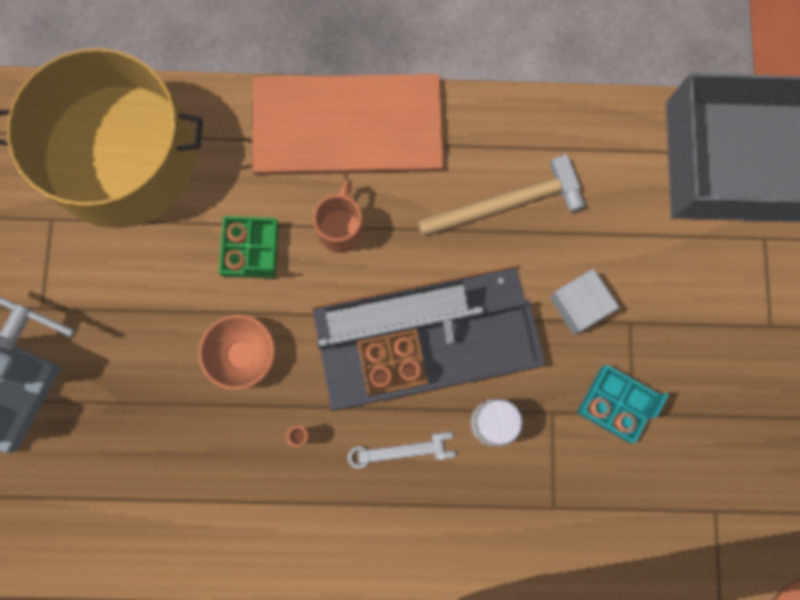

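View pics/side0.png

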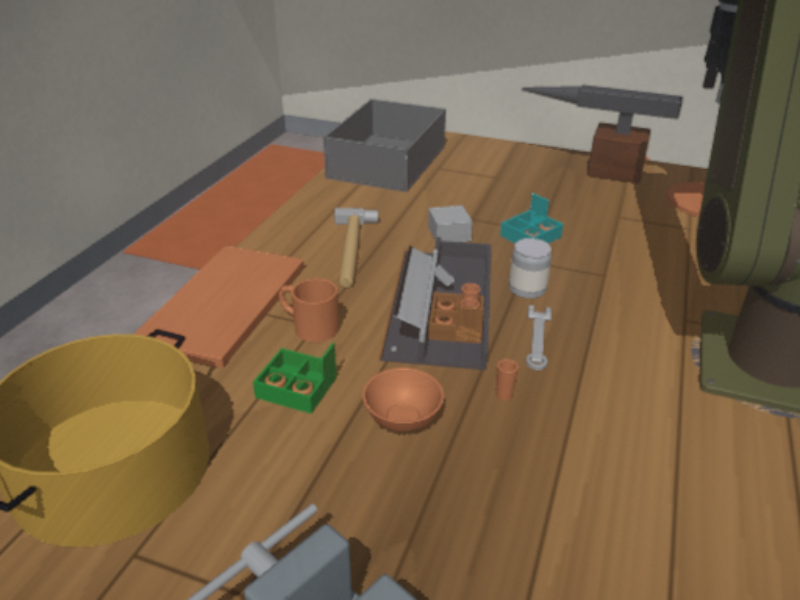

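Top view: the chute runs from about (320,360) to (535,320) with the gate tongue at (448,330), the rack at (392,362), and the pedal plate above it. The green and turquoise look-alikes are well away. Next I'll zoom in for exact pixels.

Run:
```python
import cv2,pickle,numpy as np
d=pickle.load(open('im0.pkl','rb'))
a=d['top']['image'][165:270,195:355];a=cv2.resize(a,None,fx=5,fy=5,interpolation=cv2.INTER_CUBIC)
cv2.imwrite('pics/tc.png',a)
b=d['side']['image'][145:240,240:325];b=cv2.resize(b,None,fx=6,fy=6,interpolation=cv2.INTER_CUBIC)
cv2.imwrite('pics/sc.png',b)
```

```text
(no output)
```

View pics/tc.png

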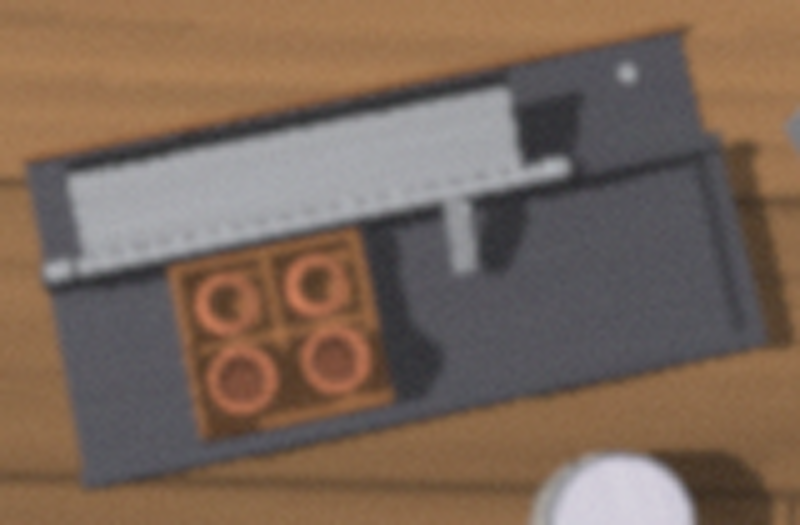

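View pics/sc.png

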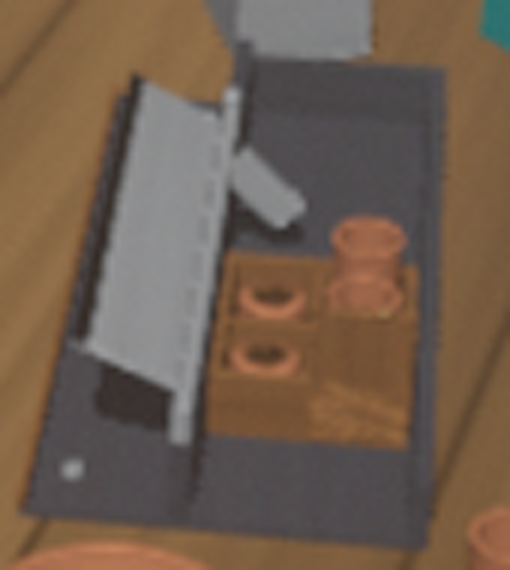

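```bash
cat > h.py <<'E'
import numpy as np,pickle
d=pickle.load(open('im0.pkl','rb'))
def ray(n,u,v):
    c=d[n];R=np.array(c['R']);C=-R.T@np.array(c['t'])
    return C,R.T@np.array([(u-c['cx'])/c['fx'],(v-c['cy'])/c['fy'],1])
def pl(n,u,v,z):
    C,r=ray(n,u,v);return C+r*(z-C[2])/r[2]
def T(u,v,z):return pl('top',(u+.5)/5-.5+195,(v+.5)/5-.5+165,z)
def S(u,v,z):return pl('side',(u+.5)/6-.5+240,(v+.5)/6-.5+145,z)
E
python3 - <<'E'
from h import *
np.set_printoptions(precision=4,suppress=True)
a=T(60,272,.056);b=T(557,166,.056)
print('posts',a,b,np.linalg.norm(b-a),'want .233')
ex=(b-a)/np.linalg.norm(b-a);ey=np.array([-ex[1],ex[0],0])
O=(a+b)/2+ex*(.185-.048)/2;O[2]=0
print('O',O,'yaw',np.degrees(np.arctan2(ex[1],ex[0])))
def ch(P):return np.round(1000*np.array([(P-O)@ex,(P-O)@ey,P[2]]),1)
for nm,P in [('tip (0,-28)',T(466,270,.020)),('tipS',S(292,220,.020)),('tongroot',T(455,205,.048)),('plate TL',T(27,162,.004)),('plate TR(130)',T(686,30,.004)),('plateBL(-195,-98)',T(87,487,.004)),
 ('BR wall (130,-98)',T(770,345,.032)),('endstop in bot',T(742,328,.004)),
 ('pedal BL -172',T(75,255,.052)),('pedal TL (-172,45)',T(70,177,.070)),('pedal TR(33,45)',T(512,88,.070)),
 ('rack r+y',T(168,268,.034)),('rack f+y',T(360,232,.034)),('rack f-y',T(393,398,.034)),('rack r-y at rim',T(205,438,.034)),
 ('S rack r-y bottom',S(405,444,.004)),('S rack r+y bottom',S(208,434,.004)),('S plate BL',S(427,548,.004)),('S wall BL',S(427,540,.032)),('S postL',S(178,440,.054)),('S postR',S(233,92,.056)),
 ('bk1',T(335,358,.063)),('bk0',T(241,380,.063))]:print(nm,ch(P),P)
c=d['top'];print('cam',-np.array(c['R']).T@c['t'])
E
```

```text
posts [0.4993 0.179  0.056 ] [ 0.5539 -0.0477  0.056 ] 0.23316019876304267 want .233
O [ 0.5427 -0.001   0.    ] yaw -76.44690972694194
tip (0,-28) [  0.1 -34.4  20. ] [ 0.5092 -0.0091  0.02  ]
tipS [  1.1 -30.9  20. ] [ 0.5129 -0.0092  0.02  ]
tongroot [-1.2 -6.8 48. ] [ 0.5358 -0.0014  0.048 ]
plate TL [-193.3   62.8    4. ] [0.5584 0.2017 0.004 ]
plate TR(130) [133.5  59.6   4. ] [ 0.6319 -0.1168  0.004 ]
plateBL(-195,-98) [-195.6  -95.2    4. ] [0.4043 0.1669 0.004 ]
BR wall (130,-98) [129.6 -99.9  32. ] [ 0.4759 -0.1504  0.032 ]
endstop in bot [124.8 -87.9   4. ] [ 0.4865 -0.1429  0.004 ]
pedal BL -172 [-177.1    6.8   52. ] [0.5078 0.1728 0.052 ]
pedal TL (-172,45) [-171.4   39.6   70. ] [0.5409 0.1749 0.07  ]
pedal TR(33,45) [34.1 37.6 70. ] [ 0.5872 -0.0253  0.07  ]
rack r+y [-137.    -5.7   34. ] [0.505  0.1309 0.034 ]
rack f+y [-45.9  -8.   34. ] [0.5241 0.0418 0.034 ]
rack f-y [-47.8 -86.8  34. ] [0.4471 0.0252 0.034 ]
rack r-y at rim [-136.3  -86.3   34. ] [0.4268 0.1114 0.034 ]
S rack r-y bottom [-135.4  -85.7    4. ] [0.4276 0.1106 0.004 ]
S rack r+y bottom [-139.4   -5.3    4. ] [0.5048 0.1333 0.004 ]
S plate BL [-200.1  -95.7    4. ] [0.4027 0.1712 0.004 ]
S wall BL [-229.2  -94.    32. ] [0.3976 0.1998 0.032 ]
S postL [-209.3    1.9   54. ] [0.4955 0.2029 0.054 ]
S postR [49.1  0.8 56. ] [ 0.5549 -0.0485  0.056 ]
bk1 [-71.3 -65.3  63. ] [0.4624 0.0531 0.063 ]
bk0 [-114.8  -66.    63. ] [0.4515 0.0952 0.063 ]
cam [0.3682 0.0808 1.1374]
```

```bash
cat >> h.py <<'E'
from scipy.spatial.transform import Rotation as Ro
O=np.array([.5427,-.001,0]);yaw=np.radians(-76.45)
ex=np.array([np.cos(yaw),np.sin(yaw),0]);ey=np.array([-ex[1],ex[0],0])
Rt=np.column_stack([ey,ex,[0,0,-1]])
def W(x,y,z):return O+ex*x/1000+ey*y/1000+np.array([0,0,z/1000])
def ch(P):return np.round(1000*np.array([(P-O)@ex,(P-O)@ey,P[2]]),1)
def rel(o,x,y,z):
    q=o['tool_rot'];R=Ro.from_quat([q[1],q[2],q[3],q[0]]).as_matrix()
    return np.round(R.T@(W(x,y,z)-o['tcp_pos'])*100,2),np.round(Ro.from_matrix(R.T@Rt).as_rotvec(),4)
E
python3 - <<'E'
from h import *
from workcell import bot
o=bot.observe();print(rel(o,-158,-11.5,160))
print('mug',ch(pl('top',216,139,.07)),'tin',ch(pl('top',497/1.5625,421/1.5625,.085)),'bowl',ch(pl('top',152,222,.045)))
E
```

```text
(array([-53.65, -51.66,   7.15]), array([-1.2000e-03,  1.3000e-03, -1.5365e+00]))
mug [-126.7  176.4   70. ] tin [  32.8 -164.2   85. ] bowl [-309.2   21.    45. ]
```

Request:
move_arm:
  targets:
    - [[-53.6,-51.7,5],[0,0,-1.536]]
    - [[-53.6,-51.7,7.1],[0,0,-1.536]]
    - [[-53.6,-51.7,7.1],[0,0,-1.536]]
    - [[-53.6,-51.7,7.1],[0,0,-1.536]]
    - [[-53.6,-51.7,7.1],[0,0,-1.536]]
    - [[-53.6,-51.7,7.1],[0,0,-1.536]]
    - [[-53.6,-51.7,7.1],[0,0,-1.536]]
    - [[-53.6,-51.7,7.1],[0,0,-1.536]]
    - [[-53.6,-51.7,7.1],[0,0,-1.536]]
    - [[-53.6,-51.7,7.1],[0,0,-1.536]]
    - [[-53.6,-51.7,7.1],[0,0,-1.536]]
    - [[-53.6,-51.7,7.1],[0,0,-1.536]]
    - [[-53.6,-51.7,7.1],[0,0,-1.536]]
    - [[-53.6,-51.7,7.1],[0,0,-1.536]]
    - [[-53.6,-51.7,7.1],[0,0,-1.536]]
    - [[-53.6,-51.7,7.1],[0,0,-1.536]]
    - [[-53.6,-51.7,7.1],[0,0,-1.536]]
    - [[-53.6,-51.7,7.1],[0,0,-1.536]]
    - [[-53.6,-51.7,7.1],[0,0,-1.536]]
    - [[-53.6,-51.7,7.1],[0,0,-1.536]]
  jaw: 1

```text
t: 2.15
tcp_pos: [0.4946, 0.1483, 0.1608]
tool_rot: [-0.001, 0.993, 0.117, -0.0]
ft_force: [-0.4, -0.5, 0.5]
width: 0.0857
```

```bash
cat > st.py <<'E'
from h import *
from workcell import bot,cams
import sys,cv2
o=bot.observe();print(o['t'],'chute',ch(o['tcp_pos']),'F',np.round(o['ft_force'],1),'w',o['width'],'q6',o['q'][5],'rot err',rel(o,0,0,0)[1])
for a in sys.argv[1:]:
    n,k=a.split(':');c=cams.get_image(n);pickle.dump(c,open(f'{n}{k}.pkl','wb'));cv2.imwrite(f'pics/{n}{k}.png',cv2.resize(c['image'],(800,600)))
E
python3 st.py wrist:1 side:1
```

```text
2.15 chute [-156.5  -11.8  160.8] F [-0.4 -0.5  0.5] w 0.08568725956938487 q6 1.6270410602418321 rot err [-0.0014  0.     -0.0022]
```

View pics/wrist1.png

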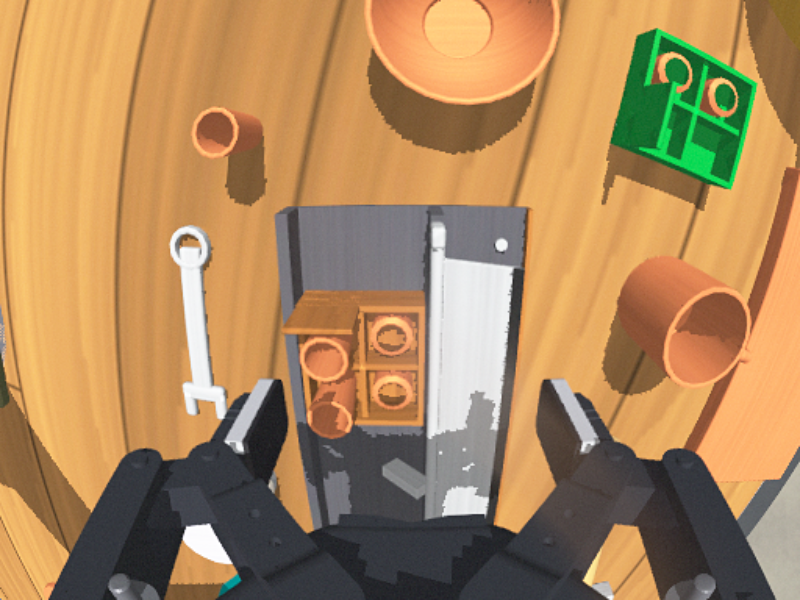

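The wrist view shows the tool lined up with the chute. The fingers straddle it, with tips at about (270,382) and (560,382). The backboard top is at about (283–365, 292–333), the tongue at (405,478) and the pedal at right. Next: ray checks on the fingertip height and the backboard.

Run:
```python
from h import *
c=pickle.load(open('wrist1.pkl','rb'));R=np.array(c['R']);C=-R.T@np.array(c['t'])
print('cam',ch(C))
def wp(u,v,z):
    u=(u+.5)/1.5625-.5;v=(v+.5)/1.5625-.5
    x=(u-c['cx'])/c['fx'];y=(v-c['cy'])/c['fy'];r=np.hypot(x,y)
    k=np.array([np.sin(r)*x/r,np.sin(r)*y/r,np.cos(r)]);w=R.T@k
    return C+w*(z-C[2])/w[2]
for z in(.161,.174):
    print(z,[ch(wp(u,v,z)) for u,v in((258,381),(287,380),(541,380),(568,380),(230,440),(250,452),(577,450),(598,440))])
for n,u,v,z in(('bbtop rear L -88',303,291,.07),('bbtop r R',365,292,.07),('bbtop -y near',283,333,.07),('bbtop +y near',350,334,.07),('rack rear +y rim',424,306,.034),('rack front +y rim',424,424,.034),('postL',438,235,.058),('pedal outer rear -172',520,266,.071),('plate BL -195',283,212,.02),('tongue tip',387,475,.02),('spot',0,0,0)):print(n,ch(wp(u,v,z)))
```

```text
cam [-240.   -12.2  304.2]
0.161 [array([-155.4,  -69.2,  161. ]), array([-156.4,  -57.8,  161. ]), array([-156.2,   34.6,  161. ]), array([-155.7,   45.3,  161. ]), array([-126.5,  -86.4,  161. ]), array([-121. ,  -78.5,  161. ]), array([-121.8,   54.9,  161. ]), array([-126.2,   63.5,  161. ])]
0.174 [array([-163.1,  -64. ,  174. ]), array([-163.9,  -53.6,  174. ]), array([-163.8,   30.4,  174. ]), array([-163.4,   40. ,  174. ]), array([-136.8,  -79.6,  174. ]), array([-131.8,  -72.5,  174. ]), array([-132.6,   48.8,  174. ]), array([-136.5,   56.6,  174. ])]
bbtop rear L -88 [-159.2  -71.6   70. ]
bbtop r R [-158.6  -37.5   70. ]
bbtop -y near [-134.   -85.6   70. ]
bbtop +y near [-133.9  -46.9   70. ]
rack rear +y rim [-136.8   -4.9   34. ]
rack front +y rim [-47.6  -4.   34. ]
postL [-187.     1.8   58. ]
pedal outer rear -172 [-173.5   45.1   71. ]
plate BL -195 [-194.8  -93.9   20. ]
tongue tip [ 13.7 -32.6  20. ]
spot [-406.  -374.3    0. ]
```

Request:
move_arm:
  targets:
    - [[0,0,4],[0,0,0]]
    - [[0,0,7],[0,0,0]]
    - [[0,0,9],[0,0,0]]
    - [[0,0,9.8],[0,0,0]]
    - [[0,0,9.8],[0,0,0]]

```text
t: 2.75
tcp_pos: [0.494, 0.1483, 0.0621]
tool_rot: [-0.001, 0.993, 0.117, -0.001]
ft_force: [0.1, 0.2, -0.2]
width: 0.0855
```

```bash
python3 st.py
```

```text
2.75 chute [-156.5  -12.3   62.1] F [ 0.1  0.2 -0.2] w 0.08550302134551077 q6 1.6273366485881544 rot err [-0.0014  0.0017 -0.0024]
```

Pressing now, in stages.

Request:
move_arm:
  targets:
    - [[0,0,0.5],[0,0,0]]
    - [[0,0,1.0],[0,0,0]]
    - [[0,0,1.5],[0,0,0]]
    - [[0,0,1.5],[0,0,0]]

```text
t: 3.15
tcp_pos: [0.4947, 0.1485, 0.0473]
tool_rot: [-0.001, 0.993, 0.117, -0.0]
ft_force: [1.3, 0.7, 2.1]
width: 0.0857
```

Request:
move_arm:
  targets:
    - [[0,0,0.5],[0,0,0]]
    - [[0,0,1.0],[0,0,0]]
    - [[0,0,1.4],[0,0,0]]
    - [[0,0,1.7],[0,0,0]]
    - [[0,0,1.7],[0,0,0]]

```text
t: 3.65
tcp_pos: [0.4954, 0.1487, 0.0301]
tool_rot: [-0.001, 0.993, 0.117, 0.0]
ft_force: [3.3, 0.1, 2.7]
width: 0.0854
```

```bash
python3 st.py top:2 side:2 wrist:2
python3 - <<'E'
import pickle,cv2,numpy as np
a=pickle.load(open('side2.pkl','rb'))['image'][115:245,215:345];b=pickle.load(open('top2.pkl','rb'))['image'][155:285,190:360]
r=lambda i,w:cv2.resize(i,(w,500),interpolation=cv2.INTER_CUBIC)
cv2.imwrite('pics/c2.png',np.hstack([r(a,400),r(b,400)]))
E
```

```text
3.65 chute [-156.6  -10.9   30.1] F [3.3 0.1 2.7] w 0.08541184259054196 q6 1.6274210540305238 rot err [-0.0014 -0.0008 -0.0024]
```

View pics/wrist2.png

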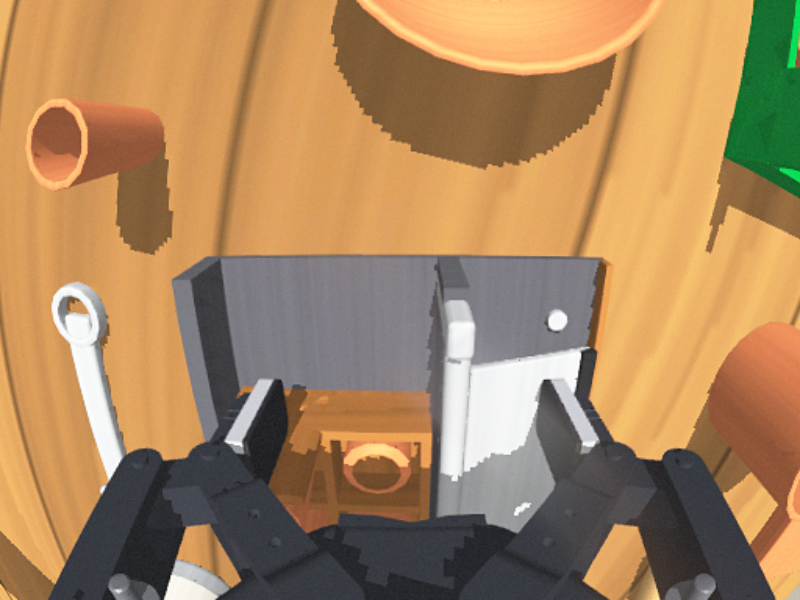

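View pics/c2.png

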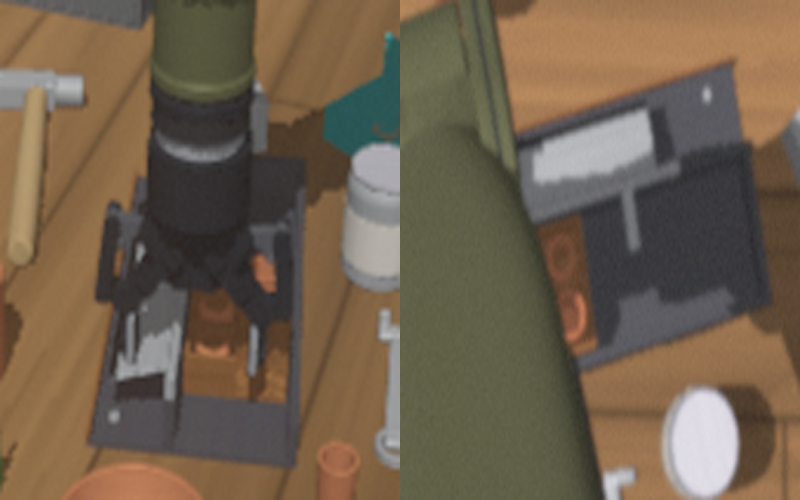

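The pedal is down and the tongue is raised; in the top view it is longer, with its tip at (636,248) in the crop. The tongue's height still needs a number.

Run:
```python
from h import *
u=190+236/2.353;v=155+248/3.846
for z in(.035,.04,.045,.05,.055):print(ch(pl('top',u,v,z)), 'model y', -1e3*np.sqrt(.04**2-(.05-z)**2))
for z in(.040,.045):print('pedal outer front',ch(pl('top',190+256/2.353,155+160/3.846,z)),ch(pl('top',190+246/2.353,155+110/3.846,z)))
```

```text
[  3.6 -39.3  35. ] model y -37.080992435478315
[  3.1 -39.8  40. ] model y -38.72983346207417
[  2.5 -40.3  45. ] model y -39.68626966596886
[  1.9 -40.8  50. ] model y -40.0
[  1.4 -41.3  55. ] model y -39.68626966596886
pedal outer front [34.7  8.5 40. ] [31.9 40.8 40. ]
pedal outer front [34.   7.8 45. ] [31.2 39.9 45. ]
```

Request:
move_arm:
  targets:
    - [[0,0,0.2],[0,0,0]]
    - [[0,0.3,0.2],[0,0,0]]
    - [[0,0.6,0.2],[0,0,0]]
    - [[0,0.8,0.2],[0,0,0]]
    - [[0,1.0,0.2],[0,0,0]]
    - [[0,1.2,0.2],[0,0,0]]
    - [[0,1.5,0.2],[0,0,0]]
    - [[0,1.8,0.2],[0,0,0]]
    - [[0,2.1,0.2],[0,0,0]]
    - [[0,2.4,0.2],[0,0,0]]
    - [[0,2.4,0.2],[0,0,0]]

```text
t: 4.9
tcp_pos: [0.5003, 0.1259, 0.0284]
tool_rot: [-0.002, 0.993, 0.117, -0.0]
ft_force: [-0.4, 5.0, 3.8]
width: 0.0855
```

```bash
python3 st.py
```

```text
4.9 chute [-133.3  -11.5   28.4] F [-0.4  5.   3.8] w 0.08552757445917109 q6 1.5808722759376077 rot err [-0.0037 -0.0001 -0.0024]
```

Request:
move_arm:
  targets:
    - [[0,0.4,0],[0,0,0]]
    - [[0,0.8,0],[0,0,0]]
    - [[0,1.2,0],[0,0,0]]
    - [[0,1.6,0],[0,0,0]]
    - [[0,2.0,0],[0,0,0]]
    - [[0,2.3,0],[0,0,0]]
    - [[0,2.3,0],[0,0,0]]

```text
t: 5.6
tcp_pos: [0.5049, 0.1042, 0.0284]
tool_rot: [-0.003, 0.993, 0.117, -0.001]
ft_force: [-0.6, 5.6, 4.4]
width: 0.0854
```

```bash
python3 st.py side:3 wrist:3
python3 - <<'E'
import pickle,cv2,numpy as np
a=pickle.load(open('side3.pkl','rb'))['image'][115:245,215:345];b=pickle.load(open('wrist3.pkl','rb'))['image']
cv2.imwrite('pics/c3.png',np.hstack([cv2.resize(a,(400,400),interpolation=cv2.INTER_CUBIC),cv2.resize(b[170:384,112:400],(400,297))[:,:] if 0 else cv2.resize(b[120:384,112:376],(400,400))]))
E
```

```text
5.6 chute [-111.1  -12.1   28.4] F [-0.6  5.6  4.4] w 0.08540411349976774 q6 1.5363094571025226 rot err [-0.0063  0.0007 -0.0024]
```

View pics/c3.png

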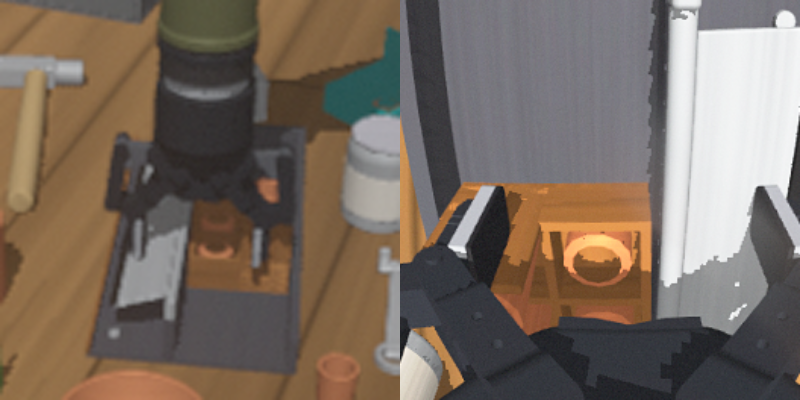

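The rack slides straight with the pedal held down, rear edge at (185–285, 285) in the side crop. I'll carry on through the gate.

Request:
move_arm:
  targets:
    - [[0.05,0.4,0],[0,0,0]]
    - [[0.05,0.9,0],[0,0,0]]
    - [[0.05,1.5,0],[0,0,0]]
    - [[0.05,2.1,0],[0,0,0]]
    - [[0.05,2.7,0],[0,0,0]]
    - [[0.05,3.3,0],[0,0,0]]
    - [[0.05,3.9,0],[0,0,0]]
    - [[0.05,4.5,0],[0,0,0]]
    - [[0.05,5.0,0],[0,0,0]]
    - [[0.05,5.0,0],[0,0,0]]

```text
t: 6.7
tcp_pos: [0.5161, 0.0564, 0.0283]
tool_rot: [-0.004, 0.993, 0.117, -0.001]
ft_force: [0.2, 5.4, 7.1]
width: 0.0851
```

```bash
python3 st.py
```

```text
6.7 chute [-62.  -12.4  28.3] F [0.2 5.4 7.1] w 0.08506828316253148 q6 1.4402968716524518 rot err [-0.009   0.0017 -0.0025]
```

Request:
move_arm:
  targets:
    - [[0.05,0.5,0],[-0.008,0,0]]
    - [[0.05,1.0,0],[-0.008,0,0]]
    - [[0.05,1.6,0],[-0.008,0,0]]
    - [[0.05,2.2,0],[-0.008,0,0]]
    - [[0.05,2.8,0],[-0.008,0,0]]
    - [[0.05,3.4,0],[-0.008,0,0]]
    - [[0.05,4.0,0],[-0.008,0,0]]
    - [[0.05,4.6,0],[-0.008,0,0]]
    - [[0.05,5.1,0],[-0.008,0,0]]
    - [[0.05,5.5,0],[-0.008,0,0]]
    - [[0.05,5.5,0],[-0.008,0,0]]

```text
t: 7.8
tcp_pos: [0.528, 0.004, 0.0278]
tool_rot: [-0.002, 0.993, 0.117, -0.002]
ft_force: [0.1, 4.7, 6.6]
width: 0.0858
```

```bash
python3 st.py top:4 side:4 wrist:4
python3 - <<'E'
import pickle,cv2,numpy as np
a=pickle.load(open('side4.pkl','rb'))['image'][115:245,215:345];b=pickle.load(open('wrist4.pkl','rb'))['image']
cv2.imwrite('pics/c4.png',np.hstack([cv2.resize(a,(400,400),interpolation=cv2.INTER_CUBIC),cv2.resize(b[120:384,112:376],(400,400))]))
E
```

```text
7.8 chute [ -8.3 -13.1  27.8] F [0.1 4.7 6.6] w 0.08584707699495357 q6 1.342186652572316 rot err [-0.0046  0.0033 -0.0025]
```

View pics/c4.png

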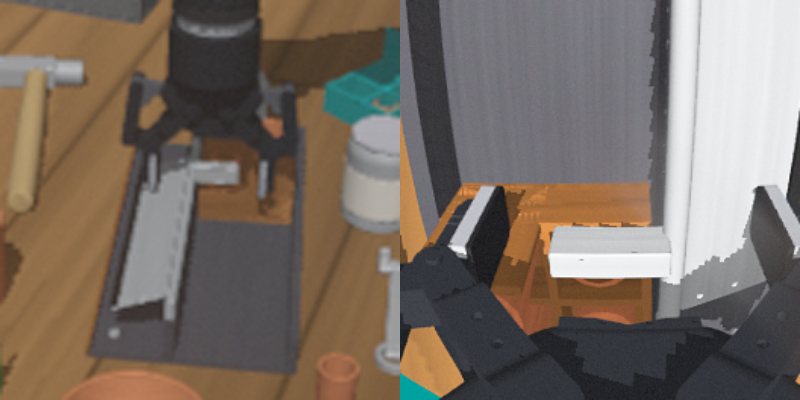

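Run:
```python
from h import *
def wr(k,u,v,z):
    c=pickle.load(open(f'wrist{k}.pkl','rb'));R=np.array(c['R']);C=-R.T@np.array(c['t'])
    x=(u-c['cx'])/c['fx'];y=(v-c['cy'])/c['fy'];r=np.hypot(x,y)
    w=R.T@np.array([np.sin(r)*x/r,np.sin(r)*y/r,np.cos(r)]);return ch(C+w*(z-C[2])/w[2])
for k in(3,4):print(k,[wr(k,112+u*.66,120+v*.66,z) for u,v,z in((60,184,.004),(240,184,.004),(240,228 if k==3 else 225,.034))])
for u,v in((293,222),(200,214)):print(ch(pl('side',215+u*.325,115+v*.325,.004)))
```

```text
3 [array([-97., -89.,   4.]), array([-99. ,  -8.2,   4. ]), array([-97. ,  -8.8,  34. ])]
4 [array([  5.6, -89.9,   4. ]), array([ 3.5, -9.4,  4. ]), array([ 4. , -9.9, 34. ])]
[  4.4 -91.    4. ]
[ 6.1 -8.9  4. ]
```

The rack's rear is at chute x ≈ +4.5 in both views. Next is 15 mm more, then a short back-off before letting the pedal up.

Request:
move_arm:
  targets:
    - [[0.05,0.3,0],[0,0,0]]
    - [[0.1,0.6,0],[0,0,0]]
    - [[0.1,0.9,0],[0,0,0]]
    - [[0.1,1.2,0],[0,0,0]]
    - [[0.1,1.4,0],[0,0,0]]
    - [[0.1,1.55,0],[0,0,0]]
    - [[0.1,1.6,0],[0,0,0]]
    - [[0.1,1.6,0],[0,0,0]]
    - [[0.1,1.4,0],[0,0,0]]
    - [[0.1,1.1,0],[0,0,0]]
    - [[0.1,1.0,0],[0,0,0]]
    - [[0.1,1.0,0],[0,0,0]]

```text
t: 9.15
tcp_pos: [0.5314, -0.0062, 0.0277]
tool_rot: [-0.001, 0.993, 0.117, -0.002]
ft_force: [0.4, -3.4, 4.5]
width: 0.0854
```

```bash
python3 st.py wrist:5 side:5
python3 - <<'E'
import pickle,cv2,numpy as np
a=pickle.load(open('side5.pkl','rb'))['image'][115:245,215:345];b=pickle.load(open('wrist5.pkl','rb'))['image']
cv2.imwrite('pics/c5.png',np.hstack([cv2.resize(a,(400,400),interpolation=cv2.INTER_CUBIC),cv2.resize(b[120:384,112:376],(400,400))]))
E
```

```text
9.15 chute [  2.4 -12.2  27.7] F [ 0.4 -3.4  4.5] w 0.08537436444027513 q6 1.3245171848725423 rot err [-0.0026  0.0035 -0.0029]
```

View pics/c5.png

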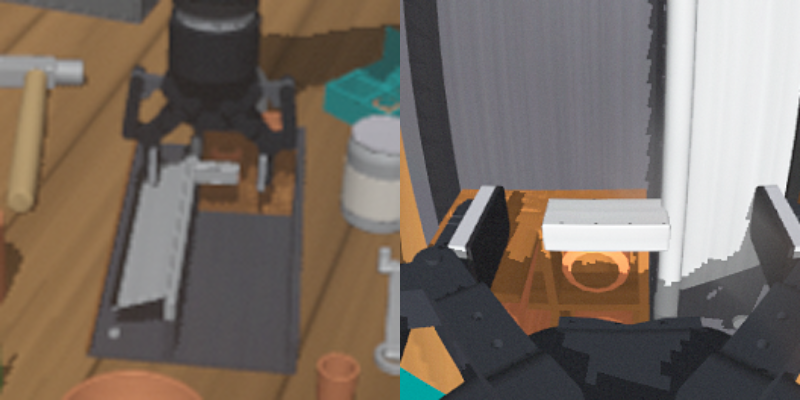

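Run:
```python
from h import *
def wr(k,u,v,z):
    c=pickle.load(open(f'wrist{k}.pkl','rb'));R=np.array(c['R']);C=-R.T@np.array(c['t'])
    x=(u-c['cx'])/c['fx'];y=(v-c['cy'])/c['fy'];r=np.hypot(x,y)
    w=R.T@np.array([np.sin(r)*x/r,np.sin(r)*y/r,np.cos(r)]);return ch(C+w*(z-C[2])/w[2])
print([wr(5,112+u*.66,120+v*.66,z) for u,v,z in((60,191,.004),(240,191,.004))])
for u,v in((293,214),(200,207)):print(ch(pl('side',215+u*.325,115+v*.325,.004)))
```

```text
[array([ 20. , -89.7,   4. ]), array([17.7, -8.4,  4. ])]
[ 17.2 -90.8   4. ]
[17.4 -8.1  4. ]
```

The rear is at x ≈ +18, about 13 mm clear of the tongue and about 14 mm short of the end stop. The finger is off the board, so I'll let the pedal up slowly.

Request:
move_arm:
  targets:
    - [[0,-0.1,-0.3],[0,0,0]]
    - [[0,-0.1,-0.7],[0,0,0]]
    - [[0,-0.1,-1.1],[0,0,0]]
    - [[0,-0.1,-1.5],[0,0,0]]
    - [[0,-0.1,-1.9],[0,0,0]]
    - [[0,-0.1,-2.3],[0,0,0]]
    - [[0,-0.1,-2.7],[0,0,0]]
    - [[0,-0.1,-3.2],[0,0,0]]
    - [[0,-0.1,-3.8],[0,0,0]]
    - [[0,-0.1,-5],[0,0,0]]
    - [[0,-0.1,-7],[0,0,0]]
    - [[0,-0.1,-10],[0,0,0]]
    - [[0,-0.1,-14],[0,0,0]]
    - [[0,-0.1,-16],[0,0,0]]
    - [[0,-0.1,-16],[0,0,0]]

```text
t: 10.75
tcp_pos: [0.5346, -0.0054, 0.1922]
tool_rot: [-0.001, 0.993, 0.117, 0.002]
ft_force: [0.6, -0.2, 0.2]
width: 0.0856
```

```bash
python3 st.py wrist:6 side:6
python3 - <<'E'
import pickle,cv2,numpy as np
a=pickle.load(open('side6.pkl','rb'))['image'][115:245,215:345];b=pickle.load(open('wrist6.pkl','rb'))['image']
cv2.imwrite('pics/c6.png',np.hstack([cv2.resize(a,(400,400),interpolation=cv2.INTER_CUBIC),cv2.resize(b[100:384,102:386],(400,400))]))
E
```

```text
10.75 chute [  2.4  -8.9 192.2] F [ 0.6 -0.2  0.2] w 0.08562678023905262 q6 1.325562915514754 rot err [-0.0013 -0.0045 -0.0028]
```

View pics/c6.png

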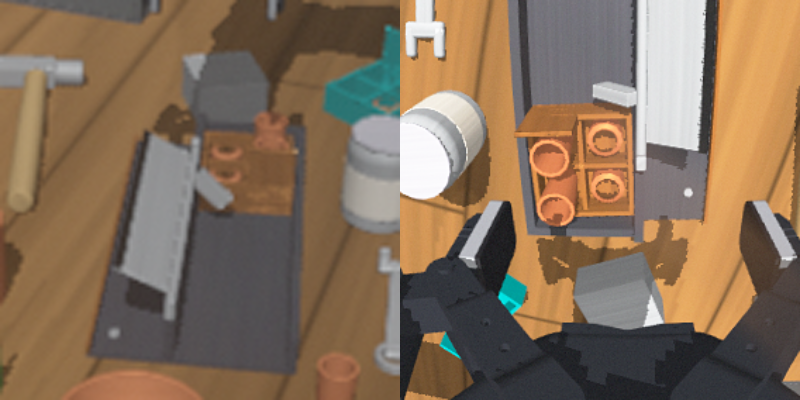

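The gate is shut (tongue at (213,188) in the side crop), the rack sits behind it in the bay with both beakers standing upright, and the robot touches nothing. I'll hand it in.

```bash
python3 -c "
from workcell import bot
print(bot.job_done())"
```

```text
the job is handed in; nothing more can be done
None
```

The rack is in the bay behind the gate, the gate has fallen shut behind it, and the job is handed in at about 10.8 s. One fingertip held the pedal down while the other pushed the rack by its backboard about 155 mm along the chute. I then backed off about 5 mm and raised the arm.

- **Rack position:** before letting go, the side and wrist views put its rear at chute x about +17 to +20 mm. That is about 13 mm past the tongue and about 14 mm short of the end stop.
- **After release:** the last pictures show the gate shut, both beakers upright in their pockets and the nearby things where they were. The force on the tool is about zero, so the robot touches nothing.
- **Forces:** readings at the end of each move stayed under about 10 N.
- **Gate clearance:** I didn't measure the gate angle directly. By geometry it was held at about 0.75 to 0.8 rad during the push, against the 0.5 rad needed. The pictures showed the tongue above the rack the whole way.
- **Fingertip height:** the open fingertips sat about 13 mm above the TCP, which I allowed for.

No check failed. Two stray readings of the first pictures (the rear post in the side view, the tongue tip in the first wrist view) were 14 to 24 mm off. I didn't use them, as the other points agreed.

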